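# Register and pin a carved tortilla-printing block on the press bed

### The job

Get the carved printing block ready on the press: stand the inking dabber that was left in the fence corner upright in the enamel tray, slide the block along the bed, without lifting it, until it sits square and flush against both fences, and lock it there with the steel pin from the tool rest, dropped all the way down through the eye in the block's tab into the hole in the bed. Leave everything else where it is.

Things in the scene. Friction and masses are not known exactly. Their poses are not given: they have to be found in the camera images.
- press: Open block-printing press, fixed. Flat iron bed 310 (x) x 330 (y) mm, its top 30 mm above the table, with a steel fence along its far (+x) edge and one along its left (+y) edge that meet in a square corner. Origin: centre of the bed's underside, at table height; x away from the robot, y to the left, yaw within 0.12 rad of the world.
- press_corner (a point): Inner corner of the fences, level with the bed's top, at (+115, +130) mm in the press frame, same axes. Fences are 18 mm high, 14 mm thick. The far fence (inner face x = +115 mm) runs along y from -60 to +144 mm, the side fence (inner face y = +130 mm) along x from -130 to +115 mm.
- platen_hinge (a point): Middle of the hinge of the upper platen, at (0, +182, +40) mm in the press frame, axis along x. The platen, 290 mm wide, stands open behind the side fence, leaning 30 degrees outwards (to +y) from upright; its handle's top is 320 mm above the table.
- press_hole (a point): Mouth of the round pin hole in the bed, 14 mm across and 30 mm deep, at (+55, -52) mm in the press frame, level with the bed's top; hidden while the block or its tab covers it.
- block: Carved dark wooden printing block, 120 (x) x 160 (y) x 32 mm, 0.35 to 0.65 kg, too wide to grip; slides with 2 to 5 N, up to 14 N when rubbing along a fence. Origin: centre of its underside. Lies on the bed, turned up to 0.35 rad. Home, its +x face is against the far fence, its +y end against the side fence, its axes along the press's, its origin at (+55, +50) mm in the press frame.
- block_corner (a point): Bottom corner of the block (+x, +y) that belongs in the fence corner: it meets press_corner when home.
- block_eye (a point): Centre of the round eye (13 mm across) in the block's steel tab, at the tab's top, (0, -102, +6) mm in the block frame. The tab, 40 x 40 mm and 5 mm thick, sticks out low from the middle of the block's -y end (y = -80 to -120 mm). The eye is over the bed's hole when the block is home.
- dabber: Inking dabber, 90 g: round leather pad 48 mm across and 22 mm high, narrow neck, wooden knob 32 mm across from 58 to 76 mm above its foot, 81 mm tall. Origin: centre of its underside. Stands on the bed in the fence corner, in the block's way.
- dabber_grip (a point): Middle of the dabber's knob, 66 mm above its foot.
- tray: Shallow enamel tray, fixed, outside 120 (x) x 150 (y) x 18 mm, walls 4 mm, floor 4 mm thick. Origin: centre of its underside. It and the tool rest may change places.
- tray_in (a point): Centre of the tray's inner floor.
- rest: Wooden tool rest, fixed, 50 (x) x 170 (y) x 40 mm, with three holes 14 mm across and 36 mm deep in a row along its y, at y = -55, 0 and +55 mm. Pin, gouge and brush stand in them in any order, each 30 mm deep. Origin: centre of its underside.
- pin: Steel locking pin, 60 g, 66 mm long: shank 10 mm across and 30 mm long with a tapered tip, then a collar 22 mm across and 4 mm thick (the shoulder it rests on), then a round head 18 mm across and 32 mm high. Origin: the tip, on the axis; z runs up to the head. Seated in the bed, its collar rests on the block's tab and its tip is 24 mm below the bed's top.
- pin_grip (a point): Point on the pin's axis at which to grip its head, 54 mm above the tip.
- gouge: Bystander standing in the tool rest: wood gouge with a dark bulbous wooden handle 28 mm across, its top 64 mm above the rest. Origin: its lower tip.
- brush: Bystander standing in the tool rest bristles up: brush 22 mm across, its top 56 mm above the rest. Origin: its lower end.
- dye_jar: Bystander on the bed, near its far right corner (+x, -y): closed dye jar 44 mm across, 56 mm tall. Origin: centre of its underside.
- bowl: Bystander: clay bowl, 110 mm across, 45 mm tall, on the table left in front of the robot. Origin: centre of its underside.
- mug: Bystander: enamel mug, 76 mm across, 80 mm tall, on the table right in front of the robot. Origin: centre of its underside.
- stamp: Bystander: small round wooden stamp, 56 mm across, 22 mm tall, on the table right of the press's far end. Origin: centre of its underside.
Things that resemble listed ones, but are neither listed nor needed, are in the scene too. What is shaped like the tray but turquoise is not meant.

How it is judged:
At the end, for the whole second after the job is handed in: At rest: dabber upright (0.1 rad) on the tray floor; block flat, its corner within 2.5 mm of the fence corner along each fence and square within 0.02 rad; pin through the eye in the bed hole, tip at least 18 mm below the bed top, upright within 0.15 rad (x of dabber in the frame of tray between -0.045 and 0.045 m and y of dabber in the frame of tray between -0.06 and 0.06 m and z of dabber in the frame of tray below 0.01 m and angle between dabber's own z axis and vertical below 0.1 rad and linear speed of each of dabber, pin below 0.02 m/s and x of block_corner in the frame of press_corner between -0.0025 and 0.0025 m and y of block_corner in the frame of press_corner between -0.0025 and 0.0025 m and z of block_corner in the frame of press_corner below 0.003 m and angle between the x axis of block and the x axis of press, either way round below 0.02 rad and linear speed of block below 0.01 m/s and horizontal distance between pin and press_hole below 0.006 m and z of pin in the frame of press_hole below -0.018 m and angle between pin's own z axis and vertical below 0.15 rad); the robot touches nothing.
It fails at once if the block is lifted more than 15 mm off the bed or tipped (z of block in the frame of press above 0.045 m or angle between block's own z axis and vertical above 0.15 rad).
It fails at once if a bystander is moved more than 20 mm, or the dye jar is tipped (distance of any of gouge, brush, dye_jar, bowl, mug, stamp from where it was at the start of the episode above 0.02 m or angle between dye_jar's own z axis and vertical above 0.5 rad).
It also fails if it takes over 72 s, if anything falls off the work surface, if the arm or the gripper's body presses on something with over 40 N, if the wrist force passes 120 N, or if a joint passes its speed limit or range.

### The arm

A 6-joint arm with a two-finger parallel gripper is mounted at the origin on the work surface. World frame = base frame: x ahead of the robot, y to its left, z up, the work surface at z = 0. Lengths are in m, angles in rad, forces in N, time in s.
With the tool pointing down it reaches from about 0.35 to 0.95 m from the base axis. Payload 17.4 kg.
Tool frame: the origin (TCP) lies at the very end of the fingers, on their centre line; the grasp point (between the pads) lies 19 mm behind it; z points along the fingers, x is the direction in which the jaws open and shut, and the axes are right-handed (so a half turn about z gives the same grasp; the last joint's range is limited). The gripper opens to 93 mm and grips with 3 to 60 N. Pads are 15 mm wide; open, the fingers measure 128 mm over their backs; the gripper's body (75 mm by 188 mm) begins 65 mm behind the grasp point.
Start: joints at [1.139, 0.116, 1.442, -0, 1.584, -0.038], TCP at [0.259, 0.623, 0.219] pointing down, gripper open.
Joint ranges: [-2.83, 2.83], [-0.83, 2.19], [0.07, 2.5], [-1.14, 4.28], [0.01, 3], [-2.97, 2.97]. Speed limits (rad/s): [1.89, 1.89, 2.22, 3.14, 3.14, 3.14].

### API

Orientations are given as a unit quaternion [x, y, z, w].
In Python, from cell import r gives the robot as it stands.
- The arm moves only by the tool play_rows, never from a script. Its argument "steps" is a list that holds one entry, the list of rows, each a list of 7 numbers: the shift along the tool's x, y, z in cm, then the turn, a rotation vector about the tool's x, y, z in rad, then the closure, from 0 (fully open) to 1 (shut). In form: [[[tx, ty, tz, ax, ay, az, claw], ...]]. A call has 1 to 20 rows; each row is the pose to reach, as a shift and turn from the pose commanded when the call began, along the tool's axes at that moment; what a row does not reach only later rows make up. A row lasts 1/12 s, in which the tool goes at most 41.7 mm and 7.16 degrees, less where a joint would pass 70% of its speed; a pose out of reach is approached as far as the arm can. A call with a gripper value outside its range is refused whole. The fingers move at their own pace and stop on an object; "newtons" is the grip in N (left out, the last holds). Time passes only in rows, so rows that repeat a pose let the fingers close. It gives the time, the measured TCP pose, the force and the opening at its end, in the units of the state.
- r.observe(): the state, without advancing time (a new reading comes with each control period).
- r.snapshot(name): name is "side" or "top" or "wrist"; returns (picture, depth): 384x512x3 uint8, red, green, blue; 384x512 float32, m along the optical axis (not along the pixel's ray), 0 where there is no reading.
- r.camera_info(name): a dict with "fov_y" (degrees; the focal length in pixels is half the picture's height over the tangent of half this angle, whatever the lens; pixels are square), "cx", "cy" (the principal point, pixels), "k1" (the pictures are not rectified: a ray, as slopes to the right and down, at radius r is drawn at 1 + k1 r^2 times it, then the intrinsics apply), "rvec" (rotation vector, rad) and "tvec" (3), from world to camera coordinates, as OpenCV has them. Camera axes: x right, y down, z forward; pixel columns grow to the right and rows downward; lengths in m; the calibration is good to about 2 mm. A picture is of the moment at which its call begins: read the wrist's pose just before it. camera_info takes no time and is no camera call; for the wrist camera it gives the pose at the moment of the call.
- r.job_done(): hands the job in, once; it reports no verdict.
The state is a dict: "t": time; "joint_positions": joint angles; "dq": joint speeds; "tau": joint torques, N m; "tool_pos": TCP position; "ee_rot": TCP orientation; "ft_force": force on the tool from outside, world axes, zero at the start; "wrist_torque": the same for the moment, N m; "finger_gap": finger opening in m.
Only numpy, scipy, OpenCV 4.12 (cv2) and the standard library are available. Lean on these libraries where they do the work, as an engineer would, in place of code of your own. Each camera call takes 0.05 s, during which the arm holds its last target. There are 200 camera calls.

## Working session

There is one attempt and no reset: what is moved stays moved. The work goes in short steps, Python scripts to look and compute and a tool call to move; the robot and the scene stay as the last step left them, time stands still between calls to the robot, and variables do not carry over. Pictures are saved under pics/ and viewed, about 8 in all and at most 12, crops included, and the job is handed in when it is done.

Besides the shell and the picture viewer there is one more tool, called by a JSON object that holds its "method" and its "body", one argument or row to a line. play_rows: Moves the arm, as the interface text tells. Its arguments: {"type":"object","properties":{"steps":{"type":"array"},"newtons":{"type":"number"}},"required":["steps"]}

```bash
ls; mkdir -p pics
cat > h.py <<'E'
import numpy as np, cv2
from cell import r
from scipy.spatial.transform import Rotation as R
def cam(n):
    c=r.camera_info(n); f=192/np.tan(np.radians(c['fov_y'])/2)
    Rm=R.from_rotvec(c['rvec']).as_matrix(); return c,f,Rm,np.array(c['tvec'])
def rays(n,uv,C=None):
    c,f,Rm,t=C or cam(n); uv=np.atleast_2d(np.array(uv,float))
    K=np.array([[f,0,c['cx']],[0,f,c['cy']],[0,0,1]])
    d=cv2.undistortPoints(uv[:,None],K,np.array([c['k1'],0,0,0,0.]))[:,0]
    d=np.c_[d,np.ones(len(d))]@Rm
    return -Rm.T@t,d
def onplane(n,uv,z,C=None):
    o,d=rays(n,uv,C); return o+d*((z-o[2])/d[:,2])[:,None]
def cloud(n,depth,C=None):
    v,u=np.mgrid[:384,:512]; o,d=rays(n,np.c_[u.ravel(),v.ravel()],C)
    return (o+d*depth.ravel()[:,None]).reshape(384,512,3)
def proj(n,P,C=None):
    c,f,Rm,t=C or cam(n); q=np.atleast_2d(P)@Rm.T+t; s=q[:,:2]/q[:,2:]; s=s*(1+c['k1']*(s**2).sum(1,keepdims=True))
    return s*f+[c['cx'],c['cy']]
def snap(n,name):
    C=cam(n); p,d=r.snapshot(n); np.savez(f'pics/{name}.npz',p=p,d=d); cv2.imwrite(f'pics/{name}.png',p[:,:,::-1]); return p,d,C
E
python3 - <<'E'
from h import *
print(r.observe())
for n in('top','side','wrist'):
    p,d,C=snap(n,n+'0'); print(n,C[0],(d>0).mean())
a=cv2.imread('pics/top0.png');cv2.imwrite('pics/top0b.png',cv2.resize(a,(800,600)))
E
```

```text
pics
{'t': 0.0, 'joint_positions': array([ 1.13918769e+00,  1.16493922e-01,  1.44227072e+00,  6.44684216e-06,
        1.58397178e+00, -3.77981814e-02]), 'dq': array([ 0.00056594,  0.00063018,  0.00137109, -0.00048681,  0.00057299,
        0.00203738]), 'tau': array([-1.20008313e-03, -7.21272469e+01, -6.22587848e+01,  7.78476102e-02,
        2.39538902e-02, -1.01479002e-04]), 'tool_pos': array([0.25892661, 0.62314895, 0.21789643]), 'ee_rot': array([ 8.31778049e-01,  5.55108053e-01, -4.89023866e-04,  2.96508402e-04]), 'ft_force': array([-0.37257221, -0.17809102, -0.21219867]), 'wrist_torque': array([ 0.02838579,  0.0428004 , -0.02505967]), 'finger_gap': 0.09292435154077026}
top {'fov_y': 46.66974169501859, 'cx': 248.6869205769737, 'cy': 185.65218521621165, 'k1': -0.058156790713085375, 'rvec': array([ 2.15643982, -2.18930536,  0.12129519]), 'tvec': array([-0.10454235,  0.50039379,  1.31979879])} 0.9960683186848959
side {'fov_y': 51.30345973743081, 'cx': 248.5184141244795, 'cy': 193.99781735687736, 'k1': -0.07141067747661407, 'rvec': array([ 0.54069412, -2.79873339,  1.01858833]), 'tvec': array([0.42862689, 0.28540181, 1.14539153])} 0.9961344401041666
wrist {'fov_y': 65.38798727304342, 'cx': 255.8071367641814, 'cy': 188.26041919267902, 'k1': -0.045470476463422414, 'rvec': array([-2.42010735, -1.61526804, -0.21692397]), 'tvec': array([-0.67440591, -0.03210702,  0.39054876])} 0.9961446126302084
```

View pics/top0b.png

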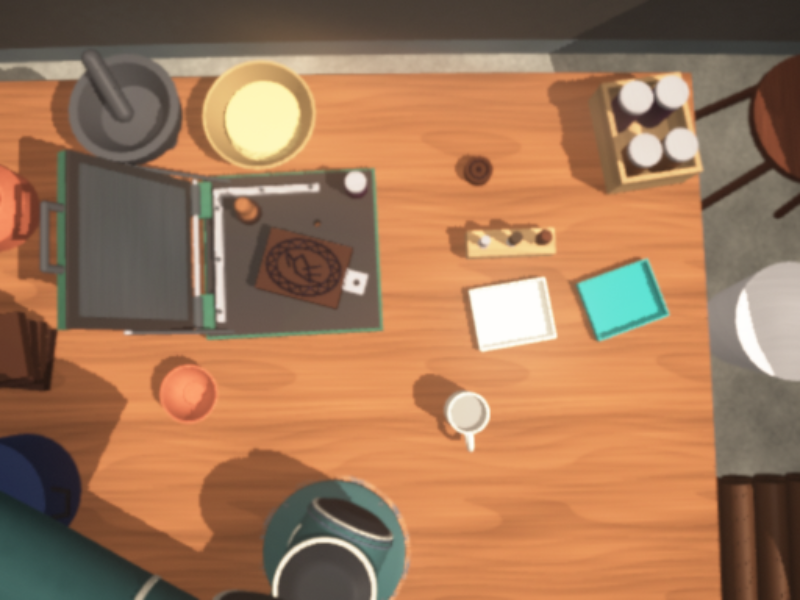

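View pics/side0.png

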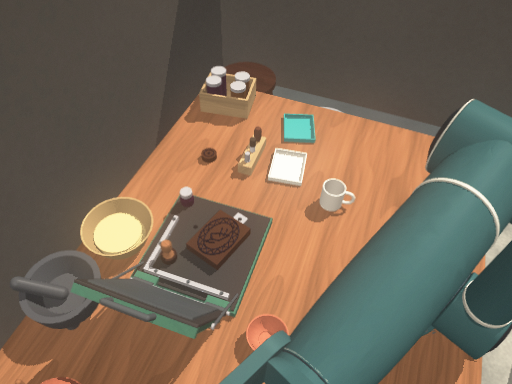

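The top view shows the dabber at (247,210), the block at (303,265), its eye at (356,283), the silver pin at the left of the rest (485,240), and the white tray at (512,313). These are pixels in the scaled picture. The side view agrees. Next I measure in world coordinates.

```bash
cat > m.py <<'E'
from h import *
z=np.load('pics/top0.npz');p,d=z['p'].astype(int),z['d'];C=cam('top');X=cloud('top',d,C)
hsv=cv2.cvtColor(z['p'],cv2.COLOR_RGB2HSV)
v,u=np.mgrid[:384,:512];s=1.5625
def box(x0,y0,x1,y1): return (u>x0/s)&(u<x1/s)&(v>y0/s)&(v<y1/s)
def comp(m):
    n,l,st,_=cv2.connectedComponentsWithStats(m.astype(np.uint8)); return l==1+np.argmax(st[1:,4])
bed=box(215,240,255,300); print('table z',np.median(X[box(560,420,640,500)][:,2]),'bed z',np.median(X[box(232,240,252,320)][:,2]))
def rect(m,name,z=None):
    m=comp(m); c=max(cv2.findContours(m.astype(np.uint8),0,1)[0],key=cv2.contourArea)[:,0]
    P=onplane('top',c,z,C)[:,:2] if z else X[m][:,:2]
    (cx,cy),(w,h),a=cv2.minAreaRect((P*1000).astype(np.float32)); print(name,'c',cx.__round__(1),cy.__round__(1),'wh',w.__round__(1),h.__round__(1),'ang',round(a,2),'z',np.median(X[m][:,2]).round(4)); return m
Z=X[...,2]
rect(box(245,215,360,312)&(Z>.052)&(Z<.075)&(hsv[...,2]<140),'block',.062)
rect(box(210,205,230,325)&(hsv[...,1]<60)&(hsv[...,2]>130),'sidefence',.048)
rect(box(210,178,322,198)&(hsv[...,1]<60)&(hsv[...,2]>130),'farfence',.048)
rect(box(460,270,560,355)&(hsv[...,1]<70)&(hsv[...,2]>140),'tray',.018)
rect(box(460,220,560,262)&(Z>.03)&(Z<.05),'rest',.04)
rect(box(230,190,265,228)&(Z>.09),'knob',.106)
rect(box(470,220,500,252)&(Z>.058),'pin',.076)
rect(box(340,266,372,298)&(hsv[...,2]>140)&(hsv[...,1]<60),'tab',.036)
E
python3 m.py
```

```text
table z -0.0003663549453005732 bed z 0.030169987136572374
block c 542.0 49.9 wh 160.8 120.3 ang 74.7 z 0.0626
sidefence c 552.5 211.6 wh 224.6 19.8 ang 2.21 z 0.0468
farfence c 695.5 123.2 wh 21.4 206.6 ang 1.83 z 0.0475
tray c 450.7 -351.6 wh 123.6 154.0 ang 9.03 z 0.0044
rest c 588.1 -349.4 wh 52.3 172.3 ang 1.7 z 0.0403
knob c 653.0 155.1 wh 33.1 28.3 ang 26.48 z 0.1089
pin c 586.0 -293.4 wh 17.9 14.9 ang 89.25 z 0.0753
tab c 515.4 -47.3 wh 44.6 44.7 ang 75.07 z 0.0352
```

```bash
cat >> h.py <<'E'
def plan(*wps,tilt=0):
    """wps: (x,y,z mm, tool-x angle deg): shift cm, turn rad in current tool axes"""
    o=r.observe(); Q=R.from_quat(o['ee_rot']); p=o['tool_pos']
    print('t',round(o['t'],2),'at',(p*1000).round(1),'F',o['ft_force'].round(1),'gap',round(o['finger_gap']*1000,1),'xang',np.degrees(np.arctan2(*Q.as_matrix()[[1,0],0])).round(2))
    for x,y,z,a in wps:
        T=R.from_euler('z',a,degrees=True)*R.from_euler('x',180,degrees=True)
        print((x,y,z,a),'->',(Q.inv().apply(np.array([x,y,z])/1000-p)*100).round(2),(Q.inv()*T).as_rotvec().round(4))
E
python3 -c "
from h import *
for n in('top','wrist'):
  c,f,Rm,t=cam(n); print(n,-Rm.T@t, Rm[2])
plan((300,280,240,30),(630,140,240,0))"
```

```text
top [ 0.36100344 -0.09903875  1.36493946] [ 0.10234668 -0.00970319 -0.99470147]
wrist [0.19183897 0.65106957 0.38441182] [ 0.2447658  -0.10271923 -0.96412575]
t 0.15 at [259.  623.2 218.1] F [ 0.2 -0.2  0.4] gap 93.1 xang 67.43
(300, 280, 240, 30) -> [-30.12  16.96  -2.16] [3.000e-04 8.000e-04 6.534e-01]
(630, 140, 240, 0) -> [-30.38  52.8   -2.16] [5.000e-04 7.000e-04 1.177e+00]
```

```bash
python3 -c "
from h import *
plan((300,280,240,67.43),(600,130,240,92))"
```

```text
t 0.15 at [259.  623.2 218.1] F [ 0.2 -0.2  0.4] gap 93.1 xang 67.43
(300, 280, 240, 67.43) -> [-30.12  16.96  -2.16] [0.     0.0009 0.0001]
(600, 130, 240, 92) -> [-32.46  50.42  -2.16] [-2.000e-04  8.000e-04 -4.287e-01]
```

{"method": "play_rows", "body": {
  "steps": [
    [[-30.1, 17, -2.2, 0, 0, 0, 0], [-30.1, 17, -2.2, 0, 0, 0, 0], [-30.1, 17, -2.2, 0, 0, 0, 0], [-30.1, 17, -2.2, 0, 0, 0, 0], [-30.1, 17, -2.2, 0, 0, 0, 0], [-30.1, 17, -2.2, 0, 0, 0, 0], [-30.1, 17, -2.2, 0, 0, 0, 0], [-30.1, 17, -2.2, 0, 0, 0, 0], [-30.1, 17, -2.2, 0, 0, 0, 0], [-32.5, 50.4, -2.2, 0, 0, -0.429, 0], [-32.5, 50.4, -2.2, 0, 0, -0.429, 0], [-32.5, 50.4, -2.2, 0, 0, -0.429, 0], [-32.5, 50.4, -2.2, 0, 0, -0.429, 0], [-32.5, 50.4, -2.2, 0, 0, -0.429, 0], [-32.5, 50.4, -2.2, 0, 0, -0.429, 0], [-32.5, 50.4, -2.2, 0, 0, -0.429, 0], [-32.5, 50.4, -2.2, 0, 0, -0.429, 0], [-32.5, 50.4, -2.2, 0, 0, -0.429, 0], [-32.5, 50.4, -2.2, 0, 0, -0.429, 0]]
  ]
}}

```text
t: 1.73
tool_pos: [0.602, 0.1278, 0.2391]
ee_rot: [0.696, 0.719, -0.001, -0.0]
ft_force: [0.1, 0.2, -0.6]
finger_gap: 0.0928
```

```bash
python3 -c "
from h import *
plan()
p,d,C=snap('wrist','w1')
import pickle; pickle.dump(C,open('pics/w1.pkl','wb'))
print(proj('wrist',[[.653,.155,.106],[.686,.210,.048],[.542,.05,.062]],C))
"
```

```text
t 1.73 at [602.  127.8 239.1] F [ 0.1  0.2 -0.6] gap 92.8 xang 91.87
[[280.14717117 226.34083663]
 [317.60055875 233.95394774]
 [188.88343266 116.1471844 ]]
```

View pics/w1.png

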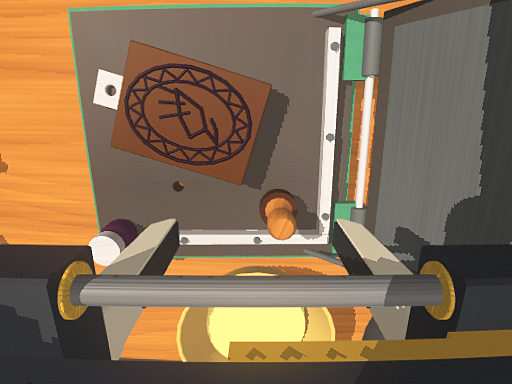

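The wrist view shows the knob at (280,228), the bed hole at (178,186), the side fence at x≈330 and the far fence at y≈240. Now to refine these.

```bash
cat > m2.py <<'E'
from h import *; import pickle
z=np.load('pics/w1.npz');P=z['p'];d=z['d'];C=pickle.load(open('pics/w1.pkl','rb'));X=cloud('wrist',d,C)*1000
hsv=cv2.cvtColor(P,cv2.COLOR_RGB2HSV);v,u=np.mgrid[:384,:512]
B=lambda x0,y0,x1,y1:(u>=x0)&(u<=x1)&(v>=y0)&(v<=y1)
white=(hsv[...,1]<45)&(hsv[...,2]>150)
# side fence: inner (left) top edge per row: first white col with z>44
e=[]
for y in range(40,225,3):
    xs=np.where(white[y,300:345])[0]
    if len(xs)>6: e.append((300+xs[0]-.5,y,300+xs[-1]+.5))
e=np.array(e); 
for nm,c,zz in(('side inner',0,.048),('side inner@bed',0,.030),('side outer',2,.048)):
    q=onplane('wrist',e[:,[c,1]],zz,C)*1000; k=np.polyfit(q[:,0],q[:,1],1); res=q[:,1]-np.polyval(k,q[:,0]); g=abs(res)<1.5
    k=np.polyfit(q[g,0],q[g,1],1); print(nm,'slope',k[0].round(4),'y at x=686',np.polyval(k,686).round(2),g.mean().round(2))
e=[]
for x in range(190,258,3):
    ys=np.where(white[225:256,x])[0]
    if len(ys)>4:e.append((x,225+ys[0]-.5,225+ys[-1]+.5))
e=np.array(e)
for nm,c,zz in(('far inner',1,.048),('far inner@bed',1,.030),('far outer',2,.048)):
    q=onplane('wrist',e[:,[0,c]],zz,C)*1000; k=np.polyfit(q[:,1],q[:,0],1); g=abs(q[:,0]-np.polyval(k,q[:,1]))<1.5;k=np.polyfit(q[g,1],q[g,0],1)
    print(nm,'slope',k[0].round(4),'x at y=210',np.polyval(k,210).round(2),'at 123',np.polyval(k,123).round(2),g.mean().round(2))
kn=B(255,185,305,245)&(X[...,2]>85); print('knob pts mean',X[kn].mean(0).round(1),'min',X[kn].min(0).round(1),'max',X[kn].max(0).round(1))
h=B(168,177,190,196)&(hsv[...,2]<55); print('hole px',h.sum(),onplane('wrist',[u[h].mean(),v[h].mean()],.03,C)*1000)
h=B(102,82,119,99)&(hsv[...,2]<120); print('eye',h.sum(),onplane('wrist',[u[h].mean(),v[h].mean()],.036,C)*1000)
m=(B(105,30,275,190)&(X[...,2]>55)&(X[...,2]<72)).astype(np.uint8)
c=max(cv2.findContours(m,0,1)[0],key=cv2.contourArea)[:,0];print(cv2.minAreaRect((onplane('wrist',c,.062,C)[:,:2]*1000).astype(np.float32)), 'ztop',np.median(X[m>0][:,2]))
E
python3 m2.py
```

```text
side inner slope 0.037 y at x=686 207.12 0.97
side inner@bed slope 0.037 y at x=686 210.97 0.97
side outer slope 0.0356 y at x=686 224.06 1.0
far inner slope -0.0375 x at y=210 679.42 at 123 682.68 1.0
far inner@bed slope -0.0375 x at y=210 687.12 at 123 690.39 1.0
far outer slope -0.0461 x at y=210 698.91 at 123 702.91 1.0
knob pts mean [647.8 154.9 112.2] min [529.6 125.   85.1] max [670.1 171.4 405.5]
hole px 39 [[633.58001251  26.49359234  30.        ]]
eye 54 [[514.57694849 -49.8190984   36.        ]]
((541.5983276367188, 48.894920349121094), (159.37567138671875, 120.06297302246094), 74.7142333984375) ztop 62.53565253898108
```

```bash
python3 -c "
from h import *
plan((652,155,140,92),(652,155,76,92))"
```

```text
t 1.78 at [600.6 128.8 239.4] F [-0.1 -0.6 -1. ] gap 93.0 xang 91.91
(652, 155, 140, 92) -> [2.45 5.25 9.93] [-0.002   0.0003 -0.0015]
(652, 155, 76, 92) -> [ 2.45  5.26 16.33] [-0.002   0.0003 -0.0015]
```

{"method": "play_rows", "body": {
  "steps": [
    [[2.4, 5.25, 9.9, 0, 0, 0, 0], [2.4, 5.25, 9.9, 0, 0, 0, 0], [2.4, 5.25, 9.9, 0, 0, 0, 0], [2.4, 5.25, 9.9, 0, 0, 0, 0], [2.4, 5.25, 13, 0, 0, 0, 0], [2.4, 5.25, 16.4, 0, 0, 0, 0], [2.4, 5.25, 16.4, 0, 0, 0, 0], [2.4, 5.25, 16.4, 0, 0, 0, 0], [2.4, 5.25, 16.4, 0, 0, 0, 1], [2.4, 5.25, 16.4, 0, 0, 0, 1], [2.4, 5.25, 16.4, 0, 0, 0, 1], [2.4, 5.25, 16.4, 0, 0, 0, 1], [2.4, 5.25, 16.4, 0, 0, 0, 1], [2.4, 5.25, 16.4, 0, 0, 0, 1], [2.4, 5.25, 16.4, 0, 0, 0, 1], [2.4, 5.25, 16.4, 0, 0, 0, 1]]
  ],
  "newtons": 12
}}

```text
t: 3.12
tool_pos: [0.6513, 0.1556, 0.0766]
ee_rot: [0.695, 0.719, -0.0, -0.0]
ft_force: [0.6, 0.4, 0.1]
finger_gap: 0.044
```

```bash
python3 -c "
from h import *
plan((652,155,186,92),(451,-348,180,92),(451,-348,51,92))"
```

```text
t 3.12 at [651.3 155.6  76.6] F [0.6 0.4 0.1] gap 44.0 xang 92.01
(652, 155, 186, 92) -> [ -0.07   0.06 -10.94] [-0.0001  0.      0.0002]
(451, -348, 180, 92) -> [-49.63 -21.79 -10.33] [-0.0001  0.      0.0002]
(451, -348, 51, 92) -> [-49.63 -21.79   2.57] [-0.0001  0.      0.0002]
```

{"method": "play_rows", "body": {
  "steps": [
    [[0, 0, 0, 0, 0, 0, 1], [0, 0, 0, 0, 0, 0, 1], [0, 0, 0, 0, 0, 0, 1], [0, 0, 0, 0, 0, 0, 1], [0, 0, 0, 0, 0, 0, 1], [0, 0, 0, 0, 0, 0, 1], [0, 0, -2, 0, 0, 0, 1], [0, 0, -5, 0, 0, 0, 1], [0, 0, -8, 0, 0, 0, 1], [0, 0, -11, 0, 0, 0, 1], [0, 0, -11, 0, 0, 0, 1], [0, 0, -11, 0, 0, 0, 1]]
  ]
}}

```text
t: 4.12
tool_pos: [0.652, 0.1558, 0.1885]
ee_rot: [0.695, 0.719, 0.001, 0.001]
ft_force: [0.5, -0.5, -1.7]
finger_gap: 0.0311
```

```bash
python3 -c "
from h import *
plan((451,-348,180,92),(451,-348,51,92))"
```

```text
t 4.12 at [652.  155.8 188.5] F [ 0.5 -0.5 -1.7] gap 31.1 xang 92.02
(451, -348, 180, 92) -> [-49.64 -21.86   0.76] [ 0.003  -0.0005  0.0003]
(451, -348, 51, 92) -> [-49.65 -21.9   13.66] [ 0.003  -0.0005  0.0003]
```

{"method": "play_rows", "body": {
  "steps": [
    [[-12, -5.3, 0, 0, 0, 0, 1], [-12, -5.3, 0, 0, 0, 0, 1], [-12, -5.3, 0, 0, 0, 0, 1], [-49.6, -21.8, 0.8, 0, 0, 0, 1], [-49.6, -21.8, 0.8, 0, 0, 0, 1], [-49.6, -21.8, 0.8, 0, 0, 0, 1], [-49.6, -21.8, 0.8, 0, 0, 0, 1], [-49.6, -21.8, 0.8, 0, 0, 0, 1], [-49.6, -21.8, 0.8, 0, 0, 0, 1], [-49.6, -21.8, 0.8, 0, 0, 0, 1], [-49.6, -21.8, 0.8, 0, 0, 0, 1], [-49.6, -21.8, 0.8, 0, 0, 0, 1], [-49.6, -21.8, 0.8, 0, 0, 0, 1], [-49.6, -21.8, 0.8, 0, 0, 0, 1], [-49.6, -21.8, 3.5, 0, 0, 0, 1], [-49.6, -21.8, 6.5, 0, 0, 0, 1], [-49.6, -21.8, 9.5, 0, 0, 0, 1], [-49.6, -21.8, 11.5, 0, 0, 0, 1], [-49.6, -21.8, 12.5, 0, 0, 0, 1], [-49.6, -21.8, 12.5, 0, 0, 0, 1]]
  ]
}}

```text
t: 5.78
tool_pos: [0.4497, -0.3466, 0.0583]
ee_rot: [0.695, 0.719, -0.0, -0.002]
ft_force: [-0.0, -0.2, -0.6]
finger_gap: 0.0314
```

```bash
python3 -c "
from h import *
plan((451,-348,51,92))"
```

```text
t 5.78 at [ 449.7 -346.6   58.3] F [-0.  -0.2 -0.6] gap 31.4 xang 92.02
(451, -348, 51, 92) -> [-0.15  0.13  0.73] [-0.0037 -0.0033  0.0003]
```

{"method": "play_rows", "body": {
  "steps": [
    [[0, 0, 0.4, 0, 0, 0, 1], [0, 0, 0.7, 0, 0, 0, 1], [0, 0, 0.7, 0, 0, 0, 1], [0, 0, 0.7, 0, 0, 0, 0], [0, 0, 0.7, 0, 0, 0, 0], [0, 0, 0.7, 0, 0, 0, 0], [0, 0, 0.7, 0, 0, 0, 0], [0, 0, 0.7, 0, 0, 0, 0], [0, 0, 0.7, 0, 0, 0, 0], [0, 0, 0.7, 0, 0, 0, 0], [0, 0, 0.7, 0, 0, 0, 0], [0, 0, -2, 0, 0, 0, 0], [0, 0, -5, 0, 0, 0, 0], [0, 0, -9, 0, 0, 0, 0], [0, 5, -13, 0, 0, 0, 0], [0, 8, -17, 0, 0, 0, 0], [0, 8, -17, 0, 0, 0, 0], [0, 8, -17, 0, 0, 0, 0]]
  ]
}}

```text
t: 7.28
tool_pos: [0.5345, -0.3451, 0.2367]
ee_rot: [0.694, 0.72, 0.001, 0.003]
ft_force: [-0.6, 0.1, -0.4]
finger_gap: 0.0929
```

```bash
python3 -c "
from h import *
plan()
p,d,C=snap('wrist','w2')
import pickle; pickle.dump(C,open('pics/w2.pkl','wb'))
print(proj('wrist',[[.586,-.2934,.076],[.451,-.348,.08],[.451,-.348,.004]],C))
"
```

```text
t 7.28 at [ 534.5 -345.1  236.7] F [-0.6  0.1 -0.4] gap 92.9 xang 92.1
[[299.38598342 217.45236302]
 [256.98310463  94.74587572]
 [256.9533425   96.62260596]]
```

View pics/w2.png

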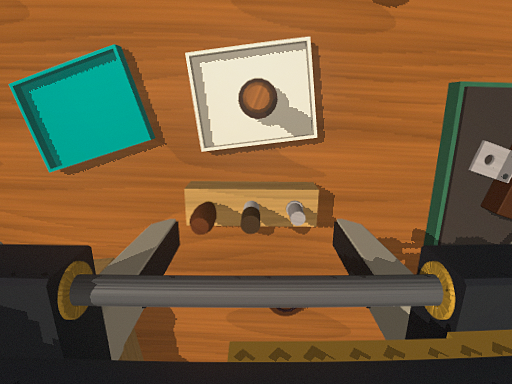

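The dabber stands upright in the white tray at (258,98). The pin head is at (298,218), as predicted. Next I push the block from its -y end, with the fingers straddling the tab.

```bash
python3 -c "
from h import *
plan((513.6,-53.8,120,-15.3),(513.6,-53.8,42,-15.3))"
```

```text
t 7.33 at [ 532.7 -345.   233.8] F [-1.1  0.3 -1.6] gap 92.9 xang 92.09
(513.6, -53.8, 120, -15.3) -> [29.19 -0.88 11.32] [ 3.4000e-03 -1.1000e-03  1.8744e+00]
(513.6, -53.8, 42, -15.3) -> [29.2  -0.9  19.12] [ 3.4000e-03 -1.1000e-03  1.8744e+00]
```

{"method": "play_rows", "body": {
  "steps": [
    [[29.2, -0.9, 0, 0, 0, 1.875, 0.3], [29.2, -0.9, 0, 0, 0, 1.875, 0.3], [29.2, -0.9, 0, 0, 0, 1.875, 0.3], [29.2, -0.9, 0, 0, 0, 1.875, 0.3], [29.2, -0.9, 0, 0, 0, 1.875, 0.3], [29.2, -0.9, 0, 0, 0, 1.875, 0.3], [29.2, -0.9, 0, 0, 0, 1.875, 0.3], [29.2, -0.9, 5, 0, 0, 1.875, 0.3], [29.2, -0.9, 8, 0, 0, 1.875, 0.3], [29.2, -0.9, 11.3, 0, 0, 1.875, 0.3], [29.2, -0.9, 11.3, 0, 0, 1.875, 0.3], [29.2, -0.9, 11.3, 0, 0, 1.875, 0.3], [29.2, -0.9, 11.3, 0, 0, 1.875, 0.3], [29.2, -0.9, 11.3, 0, 0, 1.875, 0.3], [29.2, -0.9, 11.3, 0, 0, 1.875, 0.3], [29.2, -0.9, 11.3, 0, 0, 1.875, 0.3], [29.2, -0.9, 11.3, 0, 0, 1.875, 0.3], [29.2, -0.9, 11.3, 0, 0, 1.875, 0.3]]
  ]
}}

```text
t: 8.83
tool_pos: [0.5109, -0.0535, 0.1178]
ee_rot: [0.991, -0.133, -0.001, 0.0]
ft_force: [0.5, 0.2, -0.3]
finger_gap: 0.065
```

```bash
python3 -c "
from h import *
plan((513.6,-53.8,42,-15.3))"
```

```text
t 8.83 at [510.9 -53.5 117.8] F [ 0.5  0.2 -0.3] gap 65.0 xang -15.32
(513.6, -53.8, 42, -15.3) -> [ 0.27 -0.05  7.58] [ 0.0002  0.0011 -0.0004]
```

{"method": "play_rows", "body": {
  "steps": [
    [[0.2, 0, 3.5, 0, 0, 0, 0.3], [0.2, 0, 6.5, 0, 0, 0, 0.3], [0.2, 0, 7.6, 0, 0, 0, 0.3], [0.2, 0, 7.6, 0, 0, 0, 0.3], [0.2, 0, 7.6, 0, 0, 0, 0.3], [0.2, -1, 7.6, 0, 0, 0, 0.3], [0.2, -1.5, 7.6, 0, 0, 0, 0.3], [0.2, -1.9, 7.6, 0, 0, 0, 0.3], [0.3, -2.5, 7.6, 0, 0, -0.025, 0.3], [0.4, -3.1, 7.6, 0, 0, -0.05, 0.3], [0.5, -3.7, 7.6, 0, 0, -0.075, 0.3], [0.6, -4.3, 7.6, 0, 0, -0.1, 0.3], [0.75, -4.9, 7.6, 0, 0, -0.125, 0.3], [0.85, -5.5, 7.6, 0, 0, -0.15, 0.3]]
  ]
}}

```text
t: 10.0
tool_pos: [0.5354, -0.0025, 0.044]
ee_rot: [0.998, -0.059, 0.001, 0.001]
ft_force: [0.4, -6.3, 3.7]
finger_gap: 0.0651
```

```bash
python3 -c "
from h import *
plan((552.8,29.7,42,2.12))
p,d,C=snap('wrist','w3')
import pickle; pickle.dump(C,open('pics/w3.pkl','wb'))
"
```

```text
t 10.0 at [535.4  -2.5  44. ] F [ 0.4 -6.3  3.7] gap 65.1 xang -6.72
(552.8, 29.7, 42, 2.12) -> [ 1.35 -3.4   0.2 ] [ 0.0011 -0.0021 -0.1543]
```

View pics/w3.png

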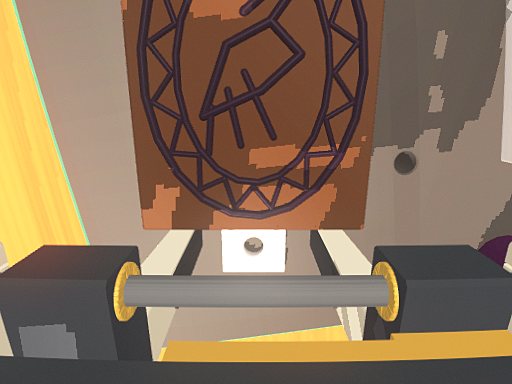

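The fingers straddle the tab, with the eye at (253,245), and the block follows squarely. I continue the push.

{"method": "play_rows", "body": {
  "steps": [
    [[0.2, -0.6, 0, 0, 0, -0.026, 0.3], [0.45, -1.2, 0, 0, 0, -0.052, 0.3], [0.65, -1.8, 0, 0, 0, -0.078, 0.3], [0.9, -2.4, 0, 0, 0, -0.104, 0.3], [1.1, -2.9, 0, 0, 0, -0.13, 0.3], [1.35, -3.3, 0, 0, 0, -0.154, 0.3], [1.35, -3.3, 0, 0, 0, -0.154, 0.3], [1.35, -3.3, 0, 0, 0, -0.154, 0.3], [1.35, -1.5, 0, 0, 0, -0.154, 0.3], [1.35, -1, 0, 0, 0, -0.154, 0.3], [1.35, -1, -5, 0, 0, -0.154, 0.3], [1.35, -1, -9, 0, 0, -0.154, 0.3], [1.35, -1, -13, 0, 0, -0.154, 0.3], [1.35, -1, -13, 0, 0, -0.154, 0.3]]
  ]
}}

```text
t: 11.22
tool_pos: [0.5509, 0.0056, 0.1806]
ee_rot: [1.0, 0.017, 0.004, 0.0]
ft_force: [0.2, 0.2, 1.3]
finger_gap: 0.0652
```

```bash
cat > blk.py <<'E'
from h import *; import sys
def block(name):
    p,d,C=snap('top',name); X=cloud('top',d,C); hsv=cv2.cvtColor(p,cv2.COLOR_RGB2HSV)
    m=(X[...,0]>.45)&(X[...,0]<.70)&(X[...,1]>-.06)&(X[...,1]<.215)&(X[...,2]>.053)&(X[...,2]<.075)&(hsv[...,1]>60)
    m=cv2.morphologyEx(m.astype(np.uint8),cv2.MORPH_OPEN,np.ones((3,3)))
    c=max(cv2.findContours(m,0,1)[0],key=cv2.contourArea)[:,0]
    print('block',cv2.minAreaRect((onplane('top',c,.062,C)[:,:2]*1000).astype(np.float32)),'home (629,128.2) yaw 2.1')
plan(); block(sys.argv[1])
E
python3 blk.py t2
```

```text
t 11.22 at [550.9   5.6 180.6] F [0.2 0.2 1.3] gap 65.2 xang 1.94
block ((528.3211669921875, 94.56938171386719), (50.0296516418457, 74.35089874267578), 89.12644958496094) home (629,128.2) yaw 2.1
```

```bash
python3 -c "
from h import *
plan((450,113.5,180,92.1))"
```

```text
t 11.27 at [550.6   5.7 178.1] F [-0.4  0.4  0.1] gap 65.5 xang 1.95
(450, 113.5, 180, 92.1) -> [ -9.69 -11.12  -0.26] [ 0.0059 -0.0056 -1.5735]
```

{"method": "play_rows", "body": {
  "steps": [
    [[-9.7, -11.1, 0, 0, 0, -1.573, 0], [-9.7, -11.1, 0, 0, 0, -1.573, 0], [-9.7, -11.1, 0, 0, 0, -1.573, 0], [-9.7, -11.1, 0, 0, 0, -1.573, 0], [-9.7, -11.1, 0, 0, 0, -1.573, 0], [-9.7, -11.1, 0, 0, 0, -1.573, 0], [-9.7, -11.1, 0, 0, 0, -1.573, 0], [-9.7, -11.1, 0, 0, 0, -1.573, 0], [-9.7, -11.1, 0, 0, 0, -1.573, 0], [-9.7, -11.1, 0, 0, 0, -1.573, 0], [-9.7, -11.1, 0, 0, 0, -1.573, 0], [-9.7, -11.1, 0, 0, 0, -1.573, 0], [-9.7, -11.1, 0, 0, 0, -1.573, 0], [-9.7, -11.1, 0, 0, 0, -1.573, 0], [-9.7, -11.1, 0, 0, 0, -1.573, 0], [-9.7, -11.1, 0, 0, 0, -1.573, 0]]
  ]
}}

```text
t: 12.6
tool_pos: [0.448, 0.1132, 0.1721]
ee_rot: [0.695, 0.719, -0.0, -0.0]
ft_force: [-0.2, -0.3, 0.5]
finger_gap: 0.0928
```

```bash
cat blk.py >/dev/null
python3 - <<'E'
from h import *
plan((454,113.5,42,92.1))
p,d,C=snap('side','s2');X=cloud('side',d,C); hsv=cv2.cvtColor(p,cv2.COLOR_RGB2HSV)
m=(X[...,0]>.45)&(X[...,0]<.685)&(X[...,1]>-.06)&(X[...,1]<.205)&(X[...,2]>.056)&(X[...,2]<.075)
m=cv2.morphologyEx(m.astype(np.uint8),cv2.MORPH_OPEN,np.ones((3,3)))
c=max(cv2.findContours(m,0,1)[0],key=cv2.contourArea)[:,0]
print('block side',cv2.minAreaRect((onplane('side',c,.062,C)[:,:2]*1000).astype(np.float32)))
E
python3 blk.py t3
```

```text
t 12.6 at [448.  113.2 172.1] F [-0.2 -0.3  0.5] gap 92.8 xang 91.95
(454, 113.5, 42, 92.1) -> [1.000e-02 6.100e-01 1.301e+01] [-0.0007 -0.     -0.0026]
block side ((546.213623046875, 119.16466522216797), (121.86428833007812, 164.0739288330078), 2.113957166671753)
t 12.65 at [448.  113.2 172.2] F [-0.1  0.3  0.1] gap 92.9 xang 91.98
block ((551.249755859375, 117.41155242919922), (117.61151885986328, 159.55712890625), 0.5954699516296387) home (629,128.2) yaw 2.1
```

{"method": "play_rows", "body": {
  "steps": [
    [[0, 0, 4, 0, 0, 0, 0], [0, 0, 8, 0, 0, 0, 0], [0, 0, 11, 0, 0, 0, 0], [0, 0, 13, 0, 0, -0.002, 0], [0, 0, 13, 0, 0, -0.002, 0], [0, 1.5, 13, 0, 0, -0.002, 0], [0, 2.5, 13, 0, 0, -0.002, 0], [0, 3.3, 13, 0, 0, -0.002, 0], [0, 4, 13, 0, 0, -0.002, 0], [0, 4.7, 13, 0, 0, -0.002, 0], [0, 5.4, 13, 0, 0, -0.002, 0], [0, 6.1, 13, 0, 0, -0.002, 0], [0, 6.8, 13, 0, 0, -0.002, 0], [0, 7.5, 13, 0, 0, -0.002, 0], [0, 8.2, 13, 0, 0, -0.002, 0], [0, 8.9, 13, 0, 0, -0.002, 0], [0, 9.6, 13, 0, 0, -0.002, 0], [0, 10.2, 13, 0, 0, -0.002, 0], [0, 10.6, 13, 0, 0, -0.002, 0], [0, 10.8, 13, 0, 0, -0.002, 0]]
  ]
}}

```text
t: 14.37
tool_pos: [0.5567, 0.1173, 0.0433]
ee_rot: [0.693, 0.721, 0.0, -0.0]
ft_force: [-5.8, -0.4, 4.5]
finger_gap: 0.093
```

{"method": "play_rows", "body": {
  "steps": [
    [[0, 0.1, 0, 0, 0, 0, 0], [0, 0.2, 0, 0, 0, 0, 0], [0, 0.3, 0, 0, 0, 0, 0], [0, 0.3, 0, 0, 0, 0, 0]]
  ]
}}

```text
t: 14.7
tool_pos: [0.5593, 0.1174, 0.0431]
ee_rot: [0.693, 0.721, 0.0, 0.0]
ft_force: [-3.7, -0.6, 3.3]
finger_gap: 0.0928
```

```bash
python3 blk.py t4
```

```text
t 14.7 at [559.3 117.4  43.1] F [-3.7 -0.6  3.3] gap 92.8 xang 92.23
block ((654.3471069335938, 69.81416320800781), (53.89351272583008, 70.3304443359375), 89.90332794189453) home (629,128.2) yaw 2.1
```

```bash
python3 -c "
from h import *; import pickle
C=pickle.load(open('pics/w1.pkl','rb')); print('jar',onplane('wrist',[107,247],.086,C), onplane('top',[355/1.5625,183/1.5625],.086))
plan((540,117,150,92.1),(631.0,12,150,2.1))"
```

```text
jar [[ 0.69487242 -0.04662709  0.086     ]] [[ 0.69596685 -0.0515211   0.086     ]]
t 14.75 at [559.3 117.4  43. ] F [-2.9 -0.4  2.2] gap 93.0 xang 92.24
(540, 117, 150, 92.1) -> [  0.03  -1.93 -10.7 ] [ 0.0003 -0.      0.0024]
(631.0, 12, 150, 2.1) -> [-10.81   6.76 -10.7 ] [ 2.0000e-04 -2.0000e-04  1.5732e+00]
```

{"method": "play_rows", "body": {
  "steps": [
    [[0, -1.5, 0, 0, 0, 0, 0], [0, -1.9, -3, 0, 0, 0, 0], [0, -1.9, -7, 0, 0, 0, 0], [0, -1.9, -10.7, 0, 0, 0, 0], [-10.8, 6.8, -10.7, 0, 0, 1.573, 0.3], [-10.8, 6.8, -10.7, 0, 0, 1.573, 0.3], [-10.8, 6.8, -10.7, 0, 0, 1.573, 0.3], [-10.8, 6.8, -10.7, 0, 0, 1.573, 0.3], [-10.8, 6.8, -10.7, 0, 0, 1.573, 0.3], [-10.8, 6.8, -10.7, 0, 0, 1.573, 0.3], [-10.8, 6.8, -10.7, 0, 0, 1.573, 0.3], [-10.8, 6.8, -10.7, 0, 0, 1.573, 0.3], [-10.8, 6.8, -10.7, 0, 0, 1.573, 0.3], [-10.8, 6.8, -10.7, 0, 0, 1.573, 0.3], [-10.8, 6.8, -10.7, 0, 0, 1.573, 0.3], [-10.8, 6.8, -10.7, 0, 0, 1.573, 0.3], [-10.8, 6.8, -10.7, 0, 0, 1.573, 0.3], [-10.8, 6.8, -10.7, 0, 0, 1.573, 0.3], [-10.8, 6.8, -10.7, 0, 0, 1.573, 0.3], [-10.8, 6.8, -10.7, 0, 0, 1.573, 0.3]]
  ]
}}

```text
t: 16.42
tool_pos: [0.6314, 0.0121, 0.1497]
ee_rot: [1.0, 0.02, 0.0, 0.0]
ft_force: [-0.5, 0.3, 0.1]
finger_gap: 0.065
```

Run:
```python
from h import *
plan((631,12,42,2.12),(630,32,42,2.12))
p,d,C=snap('wrist','w5')
import pickle; pickle.dump(C,open('pics/w5.pkl','wb'))
X=cloud('wrist',d,C)*1000
```

```text
t 16.42 at [631.4  12.1 149.7] F [-0.5  0.3  0.1] gap 65.0 xang 2.28
(631, 12, 42, 2.12) -> [-5.000e-02  1.000e-02  1.077e+01] [ 0.0001 -0.0003  0.0028]
(630, 32, 42, 2.12) -> [-0.07 -1.99 10.77] [ 0.0001 -0.0003  0.0028]
```

View pics/w5.png

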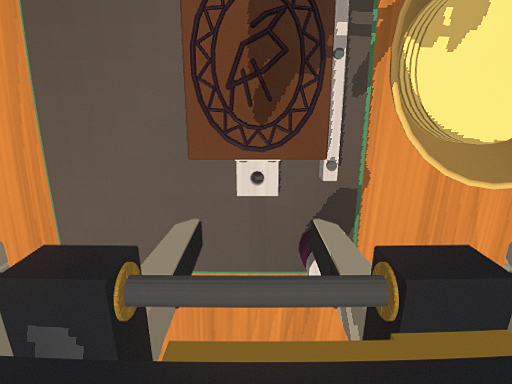

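The block is square and about 2 mm off the far fence, with the tab at (257,178) centred between the fingers. I push it in +y.

{"method": "play_rows", "body": {
  "steps": [
    [[0, -0.6, 3.5, 0, 0, 0, 0.3], [0, -0.6, 7, 0, 0, 0, 0.3], [0, -0.6, 10, 0, 0, 0, 0.3], [0, -0.6, 10.8, 0, 0, 0, 0.3], [0, -0.6, 10.8, 0, 0, 0, 0.3], [0, -1.2, 10.8, 0, 0, 0, 0.3], [0, -1.8, 10.8, 0, 0, 0, 0.3], [0, -2.2, 10.8, 0, 0, 0, 0.3], [0, -2.5, 10.8, 0, 0, 0, 0.3], [0, -2.7, 10.8, 0, 0, 0, 0.3], [0, -2.8, 10.8, 0, 0, 0, 0.3]]
  ]
}}

```text
t: 17.38
tool_pos: [0.6312, 0.04, 0.0437]
ee_rot: [1.0, 0.019, 0.001, 0.001]
ft_force: [0.2, -14.5, 5.5]
finger_gap: 0.065
```

{"method": "play_rows", "body": {
  "steps": [
    [[0, -0.1, 0, 0, 0, 0, 0.3], [0, -0.2, 0, 0, 0, 0, 0.3], [0, -0.2, 0, 0, 0, 0, 0.3]]
  ]
}}

```text
t: 17.63
tool_pos: [0.6313, 0.04, 0.0437]
ee_rot: [1.0, 0.018, 0.001, 0.002]
ft_force: [1.4, -22.3, 5.8]
finger_gap: 0.0653
```

{"method": "play_rows", "body": {
  "steps": [
    [[0, -0.1, 0, 0, 0, 0, 0.3], [0, -0.2, 0, 0, 0, 0, 0.3], [0, -0.2, 0, 0, 0, 0, 0.3]]
  ]
}}

```text
t: 17.88
tool_pos: [0.6312, 0.0401, 0.0437]
ee_rot: [1.0, 0.018, 0.001, 0.004]
ft_force: [1.1, -36.2, 6.1]
finger_gap: 0.0647
```

The side fence is reached: the force rises with no motion. I back off and make the final x push.

```bash
python3 -c "
from h import *
plan((631,22,43,2),(631,22,150,2),(540,124.5,150,92.1))"
```

```text
t 17.88 at [631.2  40.1  43.7] F [  1.1 -36.2   6.1] gap 64.7 xang 2.09
(631, 22, 43, 2) -> [-0.09  1.81  0.08] [ 0.0079 -0.0027  0.0016]
(631, 22, 150, 2) -> [ -0.06   1.89 -10.62] [ 0.0079 -0.0027  0.0016]
(540, 124.5, 150, 92.1) -> [ -8.78  -8.69 -10.72] [ 0.0083  0.004  -1.5709]
```

{"method": "play_rows", "body": {
  "steps": [
    [[0, 1.2, 0, 0, 0, 0, 0.3], [0, 2.2, 0, 0, 0, 0, 0.3], [0, 2.2, -3, 0, 0, 0, 0.3], [0, 2.2, -7, 0, 0, 0, 0.3], [0, 2.2, -10.7, 0, 0, 0, 0.3], [-8.8, -8.3, -10.7, 0, 0, -1.571, 0], [-8.8, -8.3, -10.7, 0, 0, -1.571, 0], [-8.8, -8.3, -10.7, 0, 0, -1.571, 0], [-8.8, -8.3, -10.7, 0, 0, -1.571, 0], [-8.8, -8.3, -10.7, 0, 0, -1.571, 0], [-8.8, -8.3, -10.7, 0, 0, -1.571, 0], [-8.8, -8.3, -10.7, 0, 0, -1.571, 0], [-8.8, -8.3, -10.7, 0, 0, -1.571, 0], [-8.8, -8.3, -10.7, 0, 0, -1.571, 0], [-8.8, -8.3, -10.7, 0, 0, -1.571, 0], [-8.8, -8.3, -10.7, 0, 0, -1.571, 0], [-8.8, -8.3, -10.7, 0, 0, -1.571, 0], [-8.8, -8.3, -10.7, 0, 0, -1.571, 0], [-8.8, -8.3, -10.7, 0, 0, -1.571, 0], [-8.8, -8.3, -10.7, 0, 0, -1.571, 0]]
  ]
}}

```text
t: 19.55
tool_pos: [0.5391, 0.124, 0.1491]
ee_rot: [0.695, 0.719, 0.0, 0.0]
ft_force: [0.9, 0.3, 1.1]
finger_gap: 0.093
```

```bash
python3 -c "
from h import *
plan((540,124.5,42,92.1),(560,125.2,42,92.1))"
```

```text
t 19.55 at [539.1 124.  149.1] F [0.9 0.3 1.1] gap 93.0 xang 91.99
(540, 124.5, 42, 92.1) -> [ 0.05  0.08 10.71] [ 0.0006 -0.0004 -0.0019]
(560, 125.2, 42, 92.1) -> [ 0.05  2.08 10.71] [ 0.0006 -0.0004 -0.0019]
```

{"method": "play_rows", "body": {
  "steps": [
    [[0, 0, 3.5, 0, 0, -0.002, 0], [0, 0, 7, 0, 0, -0.002, 0], [0, 0, 10, 0, 0, -0.002, 0], [0, 0, 10.7, 0, 0, -0.002, 0], [0, 0, 10.7, 0, 0, -0.002, 0], [0, 0.7, 10.7, 0, 0, -0.002, 0], [0, 1.3, 10.7, 0, 0, -0.002, 0], [0, 1.7, 10.7, 0, 0, -0.002, 0], [0, 1.9, 10.7, 0, 0, -0.002, 0], [0, 2.1, 10.7, 0, 0, -0.002, 0], [0, 2.1, 10.7, 0, 0, -0.002, 0]]
  ]
}}

```text
t: 20.47
tool_pos: [0.5593, 0.1246, 0.0429]
ee_rot: [0.693, 0.721, -0.001, -0.001]
ft_force: [-20.3, -0.9, 17.2]
finger_gap: 0.0933
```

{"method": "play_rows", "body": {
  "steps": [
    [[0, 0.1, 0, 0, 0, 0, 0], [0, 0.2, 0, 0, 0, 0, 0], [0, 0.2, 0, 0, 0, 0, 0]]
  ]
}}

```text
t: 20.72
tool_pos: [0.5593, 0.1246, 0.0429]
ee_rot: [0.693, 0.721, -0.003, -0.003]
ft_force: [-39.6, -3.0, 29.5]
finger_gap: 0.0931
```

{"method": "play_rows", "body": {
  "steps": [
    [[0, 0.1, 0, 0, 0, 0, 0], [0, 0.2, 0, 0, 0, 0, 0], [0, 0.2, 0, 0, 0, 0, 0]]
  ]
}}

```text
t: 20.97
tool_pos: [0.5594, 0.1247, 0.0429]
ee_rot: [0.693, 0.721, -0.005, -0.004]
ft_force: [-60.3, -4.6, 41.6]
finger_gap: 0.0933
```

The block is seated against both fences: no motion, with 60 N against the far fence. I back off and go to hover over the pin.

```bash
python3 -c "
from h import *
plan((540,124.5,43,92.1),(586.3,-294,160,2))"
```

```text
t 20.97 at [559.4 124.7  42.9] F [-60.3  -4.6  41.6] gap 93.3 xang 92.23
(540, 124.5, 43, 92.1) -> [ 0.06 -1.94  0.02] [-0.0125  0.0004  0.0023]
(586.3, -294, 160, 2) -> [-41.94   0.91 -11.71] [-0.0095  0.0101  1.5748]
```

{"method": "play_rows", "body": {
  "steps": [
    [[0, -1, 0, 0, 0, 0, 0], [0, -2.5, 0, 0, 0, 0, 0], [0, -2.5, -3, 0, 0, 0, 0], [0, -2.5, -7, 0, 0, 0, 0], [0, -2.5, -11.5, 0, 0, 0, 0], [-42, 0.4, -11.7, 0, 0, 1.573, 0], [-42, 0.4, -11.7, 0, 0, 1.573, 0], [-42, 0.4, -11.7, 0, 0, 1.573, 0], [-42, 0.4, -11.7, 0, 0, 1.573, 0], [-42, 0.4, -11.7, 0, 0, 1.573, 0], [-42, 0.4, -11.7, 0, 0, 1.573, 0], [-42, 0.4, -11.7, 0, 0, 1.573, 0], [-42, 0.4, -11.7, 0, 0, 1.573, 0], [-42, 0.4, -11.7, 0, 0, 1.573, 0], [-42, 0.4, -11.7, 0, 0, 1.573, 0], [-42, 0.4, -11.7, 0, 0, 1.573, 0], [-42, 0.4, -11.7, 0, 0, 1.573, 0], [-42, 0.4, -11.7, 0, 0, 1.573, 0], [-42, 0.4, -11.7, 0, 0, 1.573, 0], [-42, 0.4, -11.7, 0, 0, 1.573, 0]]
  ]
}}

```text
t: 22.63
tool_pos: [0.5848, -0.2949, 0.1592]
ee_rot: [1.0, 0.02, 0.0, 0.0]
ft_force: [-0.5, 0.6, 0.4]
finger_gap: 0.0931
```

{"method": "play_rows", "body": {
  "steps": [
    [[0, 0, 0, 0, 0, 0, 0], [0, 0, 0, 0, 0, 0, 0], [0, 0, 0, 0, 0, 0, 0]]
  ]
}}

```text
t: 22.88
tool_pos: [0.5847, -0.2946, 0.1589]
ee_rot: [1.0, 0.019, 0.0, 0.0]
ft_force: [0.0, -0.3, 0.5]
finger_gap: 0.093
```

```bash
python3 blk.py t5
python3 - <<'E'
from h import *
plan((586.3,-294,46,2))
p,d,C=snap('wrist','w6')
import pickle; pickle.dump(C,open('pics/w6.pkl','wb'))
print(proj('wrist',[[.5863,-.294,.076]],C))
E
```

```text
t 22.88 at [ 584.7 -294.6  158.9] F [ 0.  -0.3  0.5] gap 93.0 xang 2.21
block ((628.8947143554688, 128.10986328125), (120.03323364257812, 158.53668212890625), 1.9375641345977783) home (629,128.2) yaw 2.1
t 22.93 at [ 584.6 -294.7  158.8] F [0.  1.2 0.5] gap 92.9 xang 2.19
(586.3, -294, 46, 2) -> [ 0.17 -0.06 11.28] [ 0.0001 -0.0002  0.0033]
[[256.87338736 192.56474893]]
```

View pics/w6.png

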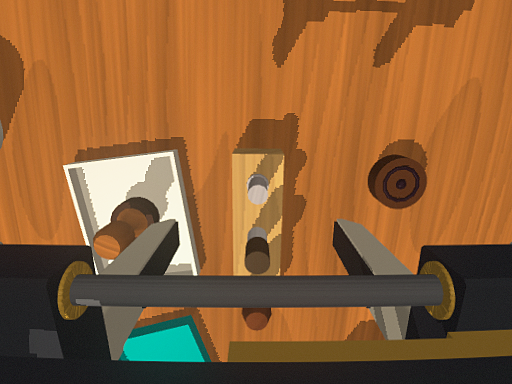

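The block measures (628.9, 128.1) mm with a yaw of 1.9°, which is home. The pin head's top is near (258,190). Refining that.

Run:
```python
from h import *; import pickle
C=pickle.load(open('pics/w6.pkl','rb'));z=np.load('pics/w6.npz');P=z['p'];hsv=cv2.cvtColor(P,cv2.COLOR_RGB2HSV)
X=cloud('wrist',z['d'],C)*1000
s=P[165:215,235:285]; cv2.imwrite('pics/w6c.png',cv2.resize(s[:,:,::-1],(500,500),interpolation=0))
m=np.zeros((384,512),bool); m[165:215,235:285]=True
m&=(hsv[...,1]<60)&(X[...,2]>71); v,u=np.where(m); print(len(u),u.min(),u.max(),v.min(),v.max(),u.mean(),v.mean(),np.median(X[m],0))
(c,rr)=cv2.minEnclosingCircle(np.c_[u,v].astype(np.float32)); print(c,rr,onplane('wrist',c,.076,C)*1000,onplane('wrist',[u.mean(),v.mean()],.076,C)*1000)
```

```text
327 248 267 174 203 257.2599388379205 193.22935779816513 [ 586.5386817  -294.40122117   76.26689604]
(257.5, 188.6724090576172) 14.748993873596191 [[ 586.7041432  -290.47898811   76.        ]] [[ 586.65869143 -294.58740036   76.        ]]
```

View pics/w6c.png

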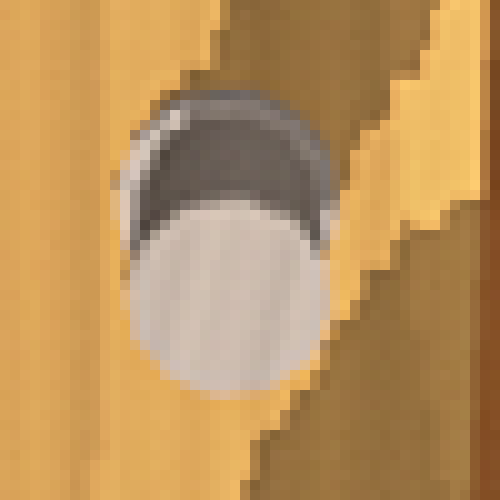

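The crop shows the head's top face centred at full-picture pixel (257.5,194.3), which gives (586.7, -295.4) mm.

{"method": "play_rows", "body": {
  "steps": [
    [[0.2, 0.06, 4, 0, 0, 0, 0], [0.2, 0.06, 8, 0, 0, 0, 0], [0.2, 0.06, 10.3, 0, 0, 0, 0], [0.2, 0.06, 11.3, 0, 0, 0, 0], [0.2, 0.06, 11.3, 0, 0, 0, 0], [0.2, 0.06, 11.3, 0, 0, 0, 1], [0.2, 0.06, 11.3, 0, 0, 0, 1], [0.2, 0.06, 11.3, 0, 0, 0, 1], [0.2, 0.06, 11.3, 0, 0, 0, 1], [0.2, 0.06, 11.3, 0, 0, 0, 1], [0.2, 0.06, 11.3, 0, 0, 0, 1], [0.2, 0.06, 11.3, 0, 0, 0, 1], [0.2, 0.06, 11.3, 0, 0, 0, 1], [0.2, 0.06, 11.3, 0, 0, 0, 1], [0.2, 0.06, 11.3, 0, 0, 0, 1], [0.2, 0.06, 11.3, 0, 0, 0, 1], [0.2, 0.06, 11.3, 0, 0, 0, 1], [0.2, 0.06, 11.3, 0, 0, 0, 1], [0.2, 0.06, 11.3, 0, 0, 0, 1], [0.2, 0.06, 11.3, 0, 0, 0, 1]]
  ],
  "newtons": 25
}}

```text
t: 24.65
tool_pos: [0.5865, -0.2953, 0.0456]
ee_rot: [1.0, 0.018, -0.0, -0.0]
ft_force: [-0.3, 0.3, -0.9]
finger_gap: 0.0174
```

```bash
python3 -c "
from h import *
plan((586.7,-295,120,2),(632.7,-10,140,2.1))"
```

```text
t 24.65 at [ 586.5 -295.3   45.6] F [-0.3  0.3 -0.9] gap 17.4 xang 2.12
(586.7, -295, 120, 2) -> [ 0.02 -0.03 -7.44] [-0.0001  0.0001  0.0021]
(632.7, -10, 140, 2.1) -> [  5.67 -28.34  -9.44] [-0.0001  0.0001  0.0003]
```

{"method": "play_rows", "body": {
  "steps": [
    [[0, 0, -1.5, 0, 0, 0, 1], [0, 0, -3, 0, 0, 0, 1], [0, 0, -5, 0, 0, 0, 1], [0, 0, -8, 0, 0, 0, 1], [0, 0, -9.5, 0, 0, 0, 1], [5.7, -28.3, -9.5, 0, 0, 0, 1], [5.7, -28.3, -9.5, 0, 0, 0, 1], [5.7, -28.3, -9.5, 0, 0, 0, 1], [5.7, -28.3, -9.5, 0, 0, 0, 1], [5.7, -28.3, -9.5, 0, 0, 0, 1], [5.7, -28.3, -9.5, 0, 0, 0, 1], [5.7, -28.3, -9.5, 0, 0, 0, 1], [5.7, -28.3, -9.5, 0, 0, 0, 1], [5.7, -28.3, -9.5, 0, 0, 0, 1], [5.7, -28.3, -9.5, 0, 0, 0, 1], [5.7, -28.3, -9.5, 0, 0, 0, 1]]
  ]
}}

```text
t: 25.98
tool_pos: [0.6331, -0.0115, 0.1411]
ee_rot: [1.0, 0.018, 0.0, 0.0]
ft_force: [-0.7, 0.6, -0.8]
finger_gap: 0.0177
```

Run:
```python
from h import *
plan((632.7,26.2,75,2.1))
p,d,C=snap('wrist','w7')
import pickle; pickle.dump(C,open('pics/w7.pkl','wb'))
e=proj('wrist',[[.6327,.0262,.036]],C)[0]; print(e)
x,y=e.astype(int); h=cv2.cvtColor(p,cv2.COLOR_RGB2HSV)[...,2].astype(int)
w=h[y-13:y+14,x-13:x+14]; n,l,st,ce=cv2.connectedComponentsWithStats((w<120).astype(np.uint8)); print(st[1:],ce[1:]+[x-13,y-13])
for i in range(1,n): print(onplane('wrist',ce[i]+[x-13,y-13],.036,C)*1000)
a=p[:,:,::-1].copy(); cv2.circle(a,(x,y),2,(0,0,255),-1); cv2.imwrite('pics/w7c.png',cv2.resize(a[60:310,130:390],(780,750))[:600])
```

```text
t 25.98 at [633.1 -11.5 141.1] F [-0.7  0.6 -0.8] gap 17.7 xang 2.06
(632.7, 26.2, 75, 2.1) -> [ 0.1  -3.77  6.61] [ 0.0003 -0.0004 -0.0007]
[255.99276601 146.38481695]
[[ 8 12 14  8 58]] [[256.24137931 149.0862069 ]]
[[633.0145135   23.75259528  36.        ]]
```

View pics/w7c.png

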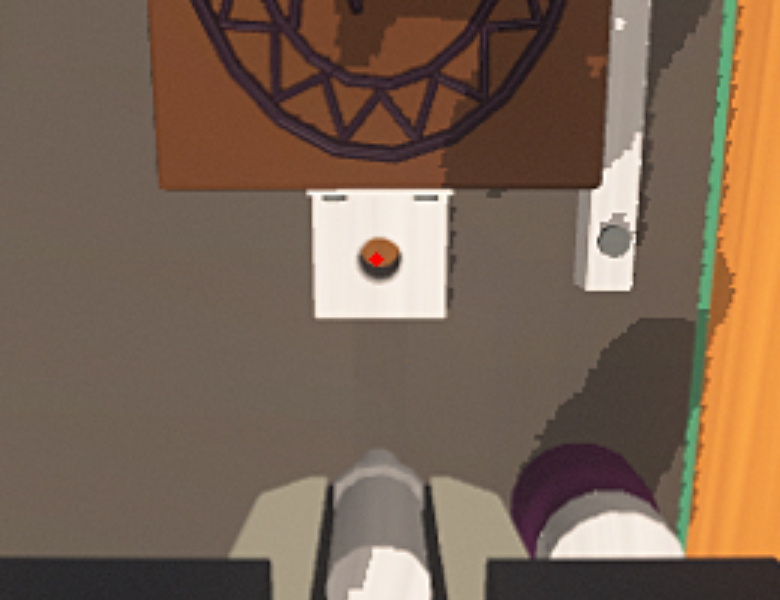

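The eye's ring is at about (256.3,146.3) in full-picture pixels, within 1 px of the prediction, and the table shows through it, so the bed hole lies beneath. The pin hangs straight. I move above the eye.

{"method": "play_rows", "body": {
  "steps": [
    [[0.12, -3.79, 0, 0, 0, 0, 1], [0.12, -3.79, 0, 0, 0, 0, 1], [0.12, -3.79, 3, 0, 0, 0, 1], [0.12, -3.79, 5.5, 0, 0, 0, 1], [0.12, -3.79, 6.4, 0, 0, 0, 1], [0.12, -3.79, 6.4, 0, 0, 0, 1], [0.12, -3.79, 6.4, 0, 0, 0, 1], [0.12, -3.79, 6.4, 0, 0, 0, 1]]
  ]
}}

```text
t: 26.7
tool_pos: [0.6336, 0.0271, 0.0785]
ee_rot: [1.0, 0.018, 0.001, 0.0]
ft_force: [0.0, -0.7, -0.0]
finger_gap: 0.0176
```

Run:
```python
from h import *
plan((633,26.4,75,2.1))
p,d,C=snap('wrist','w8')
a=p[:,:,::-1].copy(); 
print(proj('wrist',[[.633,.0262,.036],[.633,.0262,.043]],C))
cv2.imwrite('pics/w8c.png',cv2.resize(a[120:270,170:340],(680,600)))
```

```text
t 26.7 at [633.6  27.1  78.5] F [ 0.  -0.7 -0. ] gap 17.6 xang 2.09
(633, 26.4, 75, 2.1) -> [-0.07  0.06  0.35] [ 0.0001 -0.0019 -0.0002]
[[253.74810546 209.67897485]
 [253.69933677 212.9497963 ]]
```

View pics/w8c.png

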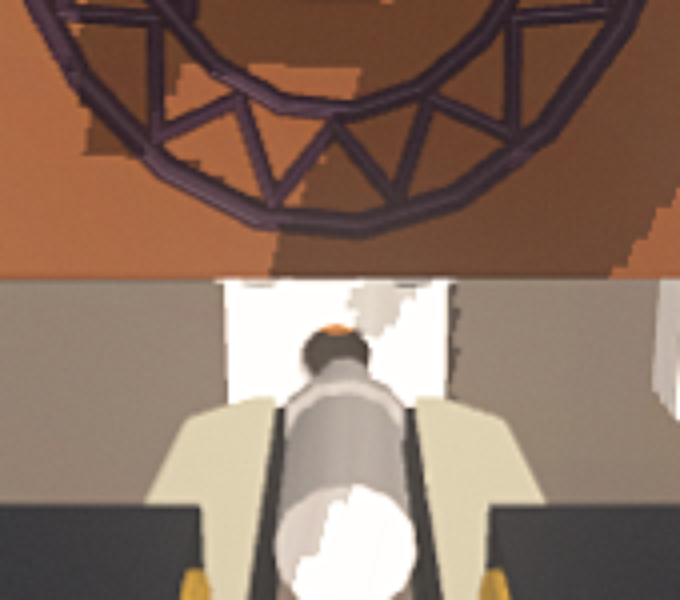

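The eye is centred at crop (336,358) and the pin's tip at about (343,370), so the pin is roughly 1.4 mm too far in +x. I correct that and descend a little.

{"method": "play_rows", "body": {
  "steps": [
    [[-0.13, 0.03, 0, 0, 0, 0, 1], [-0.13, 0.03, 0, 0, 0, 0, 1], [-0.13, 0.03, 0.4, 0, 0, 0, 1], [-0.13, 0.03, 0.8, 0, 0, 0, 1], [-0.13, 0.03, 1.2, 0, 0, 0, 1], [-0.13, 0.03, 1.5, 0, 0, 0, 1], [-0.13, 0.03, 1.5, 0, 0, 0, 1]]
  ]
}}

```text
t: 27.33
tool_pos: [0.6311, 0.0272, 0.0605]
ee_rot: [1.0, 0.019, -0.001, 0.0]
ft_force: [0.2, -0.6, -1.1]
finger_gap: 0.0174
```

The tip is already below the bed top with no force. I continue down.

{"method": "play_rows", "body": {
  "steps": [
    [[0, 0, 0.4, 0, 0, 0, 1], [0, 0, 0.8, 0, 0, 0, 1], [0, 0, 1.2, 0, 0, 0, 1], [0, 0, 1.5, 0, 0, 0, 1], [0, 0, 1.7, 0, 0, 0, 1], [0, 0, 1.7, 0, 0, 0, 1]]
  ]
}}

```text
t: 27.83
tool_pos: [0.6313, 0.0271, 0.044]
ee_rot: [1.0, 0.018, -0.0, 0.0]
ft_force: [0.4, 0.4, -0.6]
finger_gap: 0.018
```

{"method": "play_rows", "body": {
  "steps": [
    [[0, 0, 0.15, 0, 0, 0, 1], [0, 0, 0.15, 0, 0, 0, 1], [0, 0, 0.15, 0, 0, 0, 0.55], [0, 0, 0.15, 0, 0, 0, 0.55], [0, 0, 0.15, 0, 0, 0, 0.55], [0, 0, 0.15, 0, 0, 0, 0.55], [0, 0, 0.15, 0, 0, 0, 0.55], [0, 0, 0.15, 0, 0, 0, 0.55], [0, 0, -3, 0, 0, 0, 0.55], [0, 0, -6, 0, 0, 0, 0.55], [0, 0, -10, 0, 0, 0, 0.55], [0, 3, -14, 0, 0, 0, 0.55], [0, 6, -18, 0, 0, 0, 0.55], [0, 6, -18, 0, 0, 0, 0.55], [0, 6, -18, 0, 0, 0, 0.55]]
  ]
}}

```text
t: 29.08
tool_pos: [0.6348, -0.0347, 0.2288]
ee_rot: [1.0, 0.018, 0.003, 0.0]
ft_force: [0.0, 0.4, -0.2]
finger_gap: 0.0421
```

Run:
```python
from h import *
plan()
p,d,C=snap('wrist','w9'); X=cloud('wrist',d,C)*1000
m=(abs(X[...,0]-633)<14)&(abs(X[...,1]-26)<14)&(X[...,2]>60)&(X[...,2]<95); print('pin top z',np.median(X[m][:,2]),'c',X[m].mean(0),'want z 72')
m=(X[...,0]>.45e3)&(X[...,0]<.695e3)&(X[...,1]>30)&(X[...,1]<215)&(X[...,2]>55)&(X[...,2]<69)
q,_,D=snap('side','s9'); 
a=cv2.resize(p[:,:,::-1],(512,384)); b=q[150:340,100:300,::-1]; b=cv2.resize(b,(288,274))
c=np.zeros((384,800,3),np.uint8); c[:,:512]=a; c[:274,512:]=b; cv2.imwrite('pics/fin.png',c)
```

```text
t 29.08 at [634.8 -34.7 228.8] F [ 0.   0.4 -0.2] gap 42.1 xang 2.01
pin top z 72.271755666451 c [631.98899427  26.95204837  72.30056636] want z 72
```

View pics/fin.png

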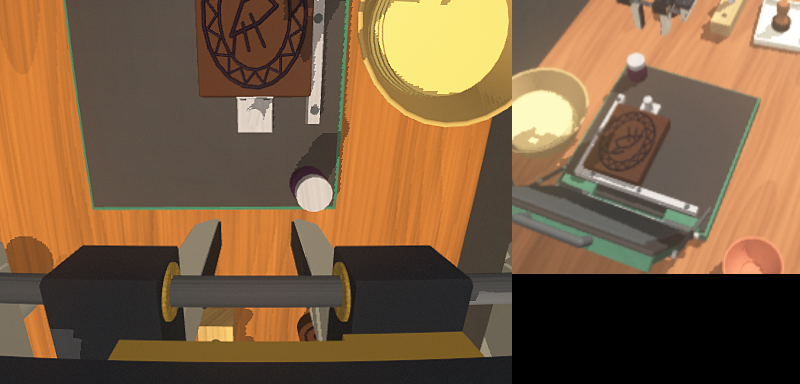

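The pin's head is seated at z 72.3 mm and the block is in the corner. I take the hand clear for a last check from the top camera.

{"method": "play_rows", "body": {
  "steps": [
    [[-10, 15, -3, 0, 0, 0, 0.55], [-10, 15, -3, 0, 0, 0, 0.55], [-10, 15, -3, 0, 0, 0, 0.55], [-10, 15, -3, 0, 0, 0, 0.55], [-10, 15, -3, 0, 0, 0, 0.55], [-10, 15, -3, 0, 0, 0, 0.55], [-10, 15, -3, 0, 0, 0, 0.55], [-10, 15, -3, 0, 0, 0, 0.55]]
  ]
}}

```text
t: 29.85
tool_pos: [0.5396, -0.1853, 0.2531]
ee_rot: [1.0, 0.019, -0.001, -0.001]
ft_force: [0.4, -0.4, -1.4]
finger_gap: 0.0419
```

```bash
python3 blk.py t9
python3 - <<'E'
from h import *
z=np.load('pics/s9.npz'); X=cloud('side',z['d'])*1000
m=(abs(X[...,0]-451)<45)&(abs(X[...,1]+350)<60)&(X[...,2]>66)&(X[...,2]<95); print('dabber knob',np.median(X[m],0) if m.any() else None)
E
```

```text
t 29.85 at [ 539.6 -185.3  253.1] F [ 0.4 -0.4 -1.4] gap 41.9 xang 2.16
block ((629.2421264648438, 127.80086517333984), (121.41212463378906, 159.46377563476562), 2.422542095184326) home (629,128.2) yaw 2.1
dabber knob [ 449.7787274  -338.29963431   81.84180324]
```

```bash
python3 -c "
from cell import r
print(r.job_done())"
```

```text
the job is handed in; nothing more can be done
None
```

The job is handed in at about 30 s of the 72 s allowed; no verdict was reported.

**What I did**
- **Dabber:** I gripped it by the knob, lifted it out of the fence corner and stood it in the white enamel tray.
- **Block:** I slid it with the two open fingers, first along y while turning it square, then along x. I finished by pressing it in +y and then +x until the force rose with no further movement.
- **Pin:** I took it from the rest, lowered it through the eye with no measurable contact force, and released it about 1 mm above its seat.

**Last checks**
- **Block:** from the top camera its centre is at (629.2, 127.8) mm with a yaw of 2.4°. My estimate of home is (629.0, 128.2) mm and 2.1°, so it is within 0.5 mm and 0.3°. An earlier reading, taken before the pin went in, gave 1.9°, so that is measurement noise.
- **Pin:** its head top is at z 72.3 mm against 72 mm expected when seated, about 1 mm from the hole's measured centre. I did not measure its tilt.
- **Dabber:** it stood upright in the tray in the wrist picture after release. The last side-view reading put the median of its knob points at z 82 mm; its top should be 85 mm. That reading was about 10 mm off in y from where I placed it. I put that down to the side camera seeing only one face, and I did not re-measure.
- **Gripper:** it is clear of everything.
- **Bystanders:** the fingers stayed clear of them throughout, but I did not measure them again at the end.

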